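Plug in the charger and snap its worktop socket on

ROBOT

A 6-joint arm with a two-finger parallel gripper is mounted at the origin on a cart in front of the work surface, level with it; the furniture and walls round the work are solid. World frame = base frame: x ahead of the robot, y to its left, z up, the work surface at z = 0. Lengths are in m, angles in rad, forces in N, time in s.
With the tool pointing down it reaches from about 0.3 to 0.775 m from the base axis. Payload 14.6 kg.
Tool frame: the origin (TCP) lies at the very end of the fingers, on their centre line; the grasp point (between the pads) lies 19 mm behind it; z points along the fingers, y is the line along which they close (so a half turn about z gives the same grasp; the last joint's range is limited). The gripper opens to 94 mm and grips with 3 to 60 N. Pads are 16 mm wide; open, the fingers measure 119 mm over their backs; the gripper's body (75 mm by 177 mm) begins 78 mm behind the grasp point.
Start: joints at [-1.235, 0.3, 1.521, -0, 1.321, -0.067], TCP at [0.216, -0.506, 0.205] pointing down, gripper open.
Joint ranges: [-3.03, 3.03], [-0.79, 2.21], [0.23, 2.52], [-1.04, 4.18], [0, 3.07], [-2.55, 2.55]. Speed limits (rad/s): [2.22, 2.22, 2.57, 3.14, 3.14, 3.14].

INTERFACE

Orientations are given as [roll, pitch, yaw] about the fixed x, y, z axes, in that order (R = Rz(yaw) Ry(pitch) Rx(roll)).
In Python, from station import ctrl, cams gives the robot as it stands. The module is installed in compiled form; this text tells all that it offers.
- The arm moves only by the tool arm_command, never from a script. Its argument "plan" is a list that holds one entry, the list of rows, each a list of 7 numbers: the shift along the tool's x, y, z in shares of 750 mm (1.0 is 750 mm), then the turn, a rotation vector about the tool's x, y, z in shares of 180 degrees (1.0 is 180 degrees), then the closure, from -1 (fully open) to 1 (shut). A call has 1 to 12 rows; each row is the pose to reach, as a shift and turn from the pose commanded when the call began, along the tool's axes at that moment; what a row does not reach only later rows make up. A row lasts 1/10 s, in which the tool goes at most 50 mm and 8.59 degrees, less where a joint would pass 70% of its speed; a pose out of reach is approached as far as the arm can. A call with a gripper value outside its range is refused whole. The fingers move at their own pace and stop on an object; "squeeze" is the grip in N (left out, the last holds). Time passes only in rows, so rows that repeat a pose let the fingers close. It gives the time, the measured TCP pose, the force, the opening and the grip force at its end, in the units of the state.
- ctrl.get_obs(): the state, without advancing time (a new reading comes with each control period).
- cams.camera(name): name is "scene" or "top" or "wrist"; returns (picture, depth): 480x640x3 uint8, blue, green, red; 480x640 float32, m along the optical axis (not along the pixel's ray), 0 where there is no reading.
- cams.camera_info(name): a dict with "fx", "fy", "cx", "cy" (pixels), "world_to_cam" (4x4, takes a point from world to camera coordinates). Camera axes: x right, y down, z forward; pixel columns grow to the right and rows downward; lengths in m; the calibration is good to about 2 mm. A picture is of the moment at which its call begins: read the wrist's pose just before it. camera_info takes no time and is no camera call; for the wrist camera it gives the pose at the moment of the call.
- ctrl.hand_in(): hands the job in; it is judged then, once.
The state is a dict: "time_s": time; "qpos": joint angles; "joint_vel": joint speeds; "tau": joint torques, N m; "ee_pos": TCP position; "eef_rot": TCP orientation; "force": force on the tool from outside, world axes, zero at the start; "moment": the same for the moment, N m; "grip_width": finger opening in m; "grip_force": force on a finger pad.
Only numpy, scipy, OpenCV 4.12 (cv2) and the standard library are available. Lean on these libraries where they do the work, as an engineer would, in place of code of your own. Each camera call takes 0.05 s, during which the arm holds its last target. There are 200 camera calls.

TASK

Plug the white charger that stands on its pins into the worktop socket and press it down until its underside sits flush on the socket's white face; only then press the red-dotted end of the socket's rocker switch down until it snaps over and stays on. Feel your way: press the charger with no more than about 30 N and the rocker with no more than 10 N, like a careful fingertip, and do not switch on before the plug is fully home. Leave the salt shaker, pepper mill and pink mug standing where they are.

Things in the scene. Friction and masses are not known exactly. Their poses are not given: they have to be found in the camera images.
- socket: Worktop socket: grey box with a white top face, 96 (its x) x 190 (its y) x 40 mm high, fixed to the worktop. Origin: centre of its underside, z up. The outlet (three rectangular holes) is centred 45 mm along +y, the rocker switch 48 mm along -y. +x points from the outlet's pair of holes to its single hole, and from the rocker's plain end to its red-dotted end.
- outlet (a point): Outlet centre on the white face, 40 mm up; axes as the socket's. Holes 24 mm deep, 2 mm wider than the pins each way, chamfered 1.5 mm: one at x=+12.7 mm, two at x=-9.5, y=+-11.1 mm. Hidden sprung contacts 8-16 mm down grip the paired pins: going in takes about 5-15 N, more with high friction, and it may stop short of home, so press until its body meets the face.
- switch_mark (a point): Point on the plane of the socket's white face straight below the red dot on the rocker's end to press, 17 mm along +x from the rocker's hinge; fixed to the socket. The rocker, 46 (x) x 26 mm (y), sits in a 58 x 36 mm clip-in insert that stands 0 to 6 mm proud of the face, differently each time and not measured. Off, the dot is 8 mm above the insert's rim; on, 3 mm.
- rocker (a joint): Rocker angle, rad: 0 = off (dotted end up), 0.30 = on (dotted end down); sprung to either end. Pressing at the dot takes about 6 N at first, then ever less; past 0.2-0.26 rad it snaps over by itself. The hard stop comes about 0.5 mm of finger travel later and the force climbs steeply: find it by touch, then creep and watch force or angle. Keep wide fingertips along y.
- charger: White plug-in USB charger standing on three brass pins, loose, about 0.09 kg. Origin: centre of the plane of the pin tips, z up. Body 40 (its x) x 46 (its y) mm from z=18 to its flat top at z=56 mm, two black ports on top. Pins 18 mm long: 8x4 mm (x, y) at x=+12.7; two 4x6.4 mm at x=-9.5, y=+-11.1 mm. Fits only with its +x along the outlet's +x. Pinch it across x.
- charger_base (a point): Centre of the underside of the charger's body, 18 mm above the pin tips, axes as the charger's; it meets the point outlet when the charger is fully home and flush.
- salt_shaker: Glass salt shaker, 44 mm across, 90 mm high, loose; origin: centre of its underside, z up. Leave it alone.
- pepper_mill: Turned wooden pepper mill, 58 mm across, 150 mm high, loose; origin: centre of its underside, z up. Leave it alone.
- pink_mug: Pink mug, 86 mm across, 90 mm high, handle on its -y side, loose; origin: on its underside, z up. Leave it alone.
There are look-alikes about, which are no part of the job. There is more than one size of the charger; the job needs the smallest.

How it is judged:
By the outcome, as a careful person would: the job done as asked, in the order asked, and still so for the second after the job is handed in, with the robot touching nothing.
It also fails if it takes over 58 s, if anything falls off the work surface, if the arm or the gripper's body presses on something with over 40 N, if the wrist force passes 120 N, or if a joint passes its speed limit or range.

## Working session

There is one attempt and no reset: what is moved stays moved. The work goes in short steps, Python scripts to look and compute and a tool call to move; the robot and the scene stay as the last step left them, time stands still between calls to the robot, and variables do not carry over. Pictures are saved under pics/ and viewed, at most 10 in all, crops included, and the job is handed in when it is done.

Besides the shell and the picture viewer there is one more tool, called as name([rows], argument=value, ...), one row to a line, values as JSON. arm_command: Moves the arm, as the interface text tells. Its arguments: {"type":"object","properties":{"plan":{"type":"array"},"squeeze":{"type":"number"}},"required":["plan"]}

```bash
mkdir -p pics
cat > h.py <<'E'
import numpy as np, cv2
from station import ctrl, cams
def snap(n,save=None):
    i=cams.camera_info(n); p,d=cams.camera(n)
    if save: cv2.imwrite('pics/'+save,p); np.savez('pics/'+save[:-4]+'.npz',p=p,d=d,**i)
    return p,d,i
def load(f):
    z=np.load('pics/'+f+'.npz'); return z['p'],z['d'],{k:z[k] for k in('fx','fy','cx','cy','world_to_cam')}
def ray(i,u,v,z):
    "pixels onto plane z"
    T=np.linalg.inv(i['world_to_cam']); u=np.asarray(u,float); v=np.asarray(v,float)
    D=np.stack([(u-i['cx'])/i['fx'],(v-i['cy'])/i['fy'],np.ones_like(u)],-1)@T[:3,:3].T
    o=T[:3,3]; return o+D*((z-o[2])/D[...,2])[...,None]
def cloud(d,i):
    v,u=np.mgrid[:480,:640]; T=np.linalg.inv(i['world_to_cam'])
    P=np.stack([(u-i['cx'])/i['fx']*d,(v-i['cy'])/i['fy']*d,d],-1)
    return P@T[:3,:3].T+T[:3,3]
E
python3 - <<'E'
from h import *
for n in('scene','top','wrist'):
    p,d,i=snap(n,n+'0.png'); print(n,np.linalg.inv(i['world_to_cam'])[:3].round(3).tolist(),i['fx'])
print(ctrl.get_obs())
E
```

```text
scene [[0.904, -0.158, 0.396, -0.052], [-0.426, -0.381, 0.821, -1.239], [0.021, -0.911, -0.412, 0.666]] 603.202344408014
top [[-0.028, -0.979, 0.203, 0.234], [-1.0, 0.026, -0.01, -0.06], [0.005, -0.203, -0.979, 1.393]] 613.5669243277894
wrist [[0.393, -0.893, -0.221, 0.28], [-0.92, -0.382, -0.092, -0.479], [-0.002, 0.24, -0.971, 0.384]] 361.4534395325439
{'time_s': 0.15, 'qpos': array([-1.23456303e+00,  3.00334765e-01,  1.52143686e+00,  3.04855327e-06,
        1.32069410e+00, -6.65892406e-02]), 'joint_vel': array([-0.00051021, -0.00222871, -0.00249477,  0.00119885,  0.0010452 ,
       -0.0014671 ]), 'tau': array([ 4.59676939e-04, -5.31964374e+01, -3.52823567e+01,  7.08263693e-02,
        2.35688535e-02, -7.58088095e-05]), 'ee_pos': array([ 0.21554687, -0.50578755,  0.20502213]), 'eef_rot': array([-3.14072171e+00, -6.10408474e-05,  4.02821757e-01]), 'force': array([0.10717939, 0.1848117 , 0.50764998]), 'moment': array([ 0.01941718, -0.0130238 ,  0.0079631 ]), 'grip_force': 0.0, 'grip_width': 0.09358054383990531}
```

View pics/top0.png

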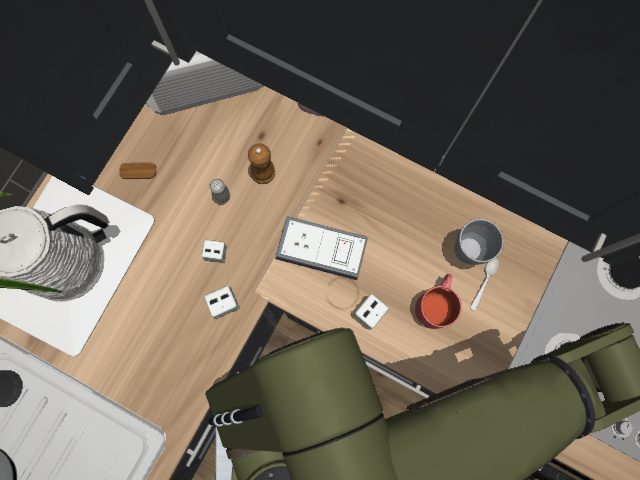

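View pics/scene0.png

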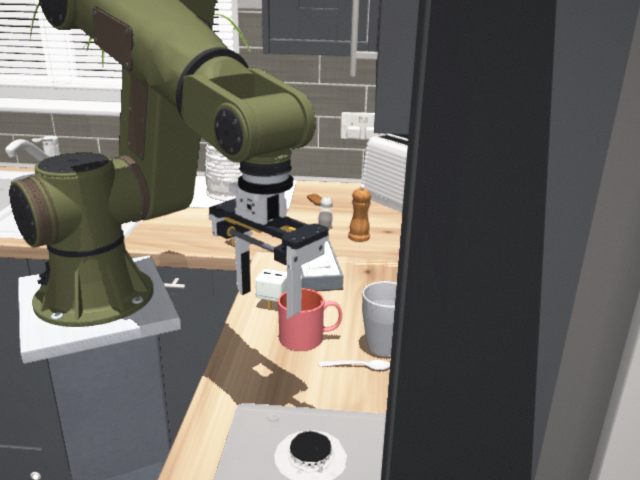

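The top view shows three white chargers at px (213,250), (220,301) and (371,310), with the socket at (322,247). The outlet is on its left and the rocker at (343,250). Next I measure sizes and heights.

Run:
```python
from h import *
p,d,i=load('top0'); P=cloud(d,i)
hsv=cv2.cvtColor(p,cv2.COLOR_BGR2HSV)
m=((hsv[...,1]<60)&(hsv[...,2]>150)).astype(np.uint8)*255
for n,(u0,v0,u1,v1) in dict(A=(195,232,232,270),B=(198,280,242,322),C=(350,285,395,335),S=(270,210,375,285)).items():
    s=np.zeros_like(m); s[v0:v1,u0:u1]=m[v0:v1,u0:u1]
    c=max(cv2.findContours(s,cv2.RETR_EXTERNAL,2)[0],key=cv2.contourArea)
    k=np.zeros_like(m); cv2.drawContours(k,[c],-1,255,-1)
    z=P[...,2][k>0]; zt=np.median(z); w=ray(i,c[:,0,0],c[:,0,1],zt)
    print(n,'z',np.percentile(z,[5,25,50,75,95]).round(4))
    r=cv2.minAreaRect((w[:,:2]*1000).astype(np.float32)); print(r, cv2.boxPoints(r).round(1).tolist())
big=cv2.resize(p[200:335,190:400],None,fx=3.8,fy=3.8,interpolation=cv2.INTER_CUBIC)
cv2.imwrite('pics/crop0.png',big)
```

```text
A z [0.0507 0.0534 0.0553 0.0575 0.0606]
((487.1470947265625, 159.16966247558594), (45.7602424621582, 39.21907043457031), 81.22152709960938) [[464.29998779296875, 139.60000610351562], [503.0, 133.60000610351562], [510.0, 178.8000030517578], [471.29998779296875, 184.8000030517578]]
B z [0.0665 0.0693 0.0714 0.0735 0.0762]
((369.99761962890625, 140.0704345703125), (50.126060485839844, 57.73939895629883), 22.7952880859375) [[335.70001220703125, 157.0], [358.1000061035156, 103.69999694824219], [404.29998779296875, 123.19999694824219], [381.8999938964844, 176.39999389648438]]
C z [0.0668 0.0696 0.0715 0.0734 0.0762]
((339.3139343261719, -185.09857177734375), (50.55402755737305, 60.448726654052734), 48.15322494506836) [[299.8999938964844, -183.8000030517578], [345.0, -224.10000610351562], [378.70001220703125, -186.39999389648438], [333.70001220703125, -146.10000610351562]]
S z [0.0349 0.0382 0.0402 0.0424 0.0464]
((490.0105895996094, -85.09249877929688), (177.29527282714844, 80.4160385131836), 74.09859466552734) [[427.1000061035156, -159.3000030517578], [504.3999938964844, -181.39999389648438], [553.0, -10.899999618530273], [475.6000061035156, 11.199999809265137]]
```

View pics/crop0.png

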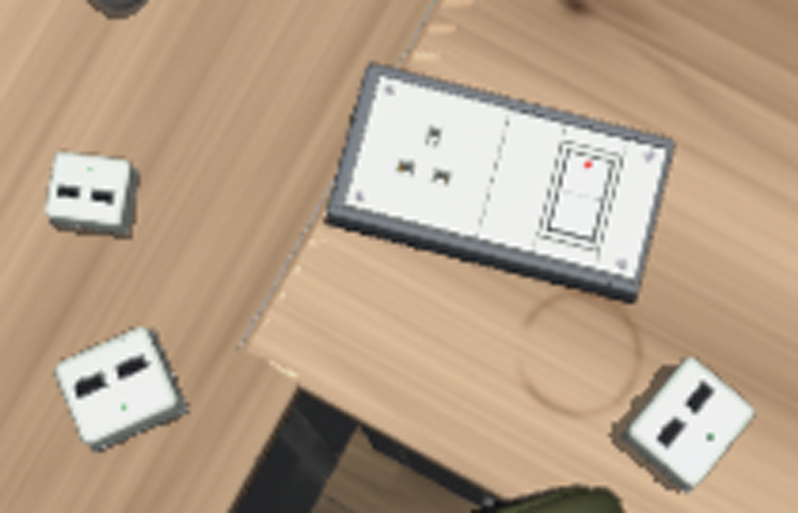

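View pics/wrist0.png

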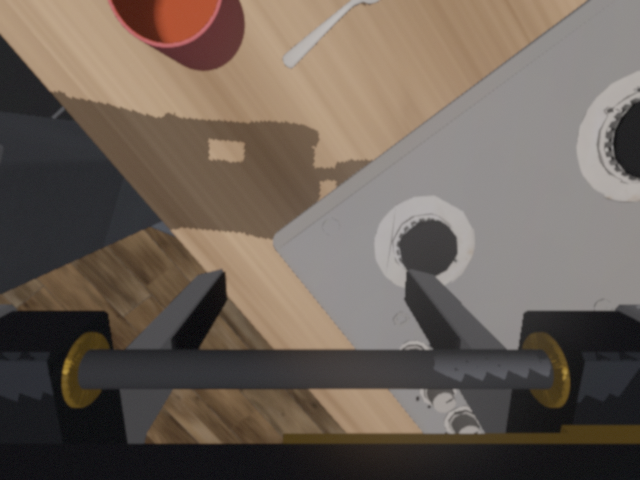

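Charger A at about (0.487, 0.159) is the smallest (39×46 mm, top at 55 mm). Its green LED points to world +x. Next I check which side has the single pin, using the same design on C in the scene view, and work out where the obstacles are.

```bash
cat >> h.py <<'E'
from scipy.spatial.transform import Rotation as Ro
def delta(xyz,yaw_deg,tilt=0):
    "shift mm & rotvec in tool axes to reach tool-down pose at yaw (tilt deg about tool y after)"
    o=ctrl.get_obs(); R=Ro.from_euler('xyz',o['eef_rot'])
    G=Ro.from_euler('xyz',[np.pi,0,np.radians(yaw_deg)])*Ro.from_euler('y',tilt,degrees=True)
    return (R.inv().apply(np.array(xyz)-o['ee_pos'])*1000).round(1),(R.inv()*G).as_rotvec().round(4)
E
python3 - <<'E'
from h import *
p,d,i=load('top0'); P=cloud(d,i)
for n,(u0,v0,u1,v1) in dict(salt=(205,175,232,206),pep=(243,140,280,185),mug=(415,275,462,330)).items():
    q=P[v0:v1,u0:u1].reshape(-1,3); q=q[q[:,2]>0.03]
    print(n,q.min(0).round(3),q.max(0).round(3),np.median(q[q[:,2]>q[:,2].max()-.02],0).round(3))
c=P[:70,150:600].reshape(-1,3); c=c[c[:,2]>.2]; print('cab x,z',np.percentile(c,[1,50,99],0).round(3))
p2,_,_=load('scene0')
cv2.imwrite('pics/c2.png',cv2.resize(p2[240:330,230:350],None,fx=6,fy=6,interpolation=cv2.INTER_CUBIC))
print(delta((.487,.159,.20),81.2), delta((.487,.08,.16),81.2,-45), delta((.487,.08,.16),81.2,45))
E
```

```text
salt [ 0.234 -0.06   0.03 ] [0.641 0.166 1.393] [ 0.234 -0.06   1.393]
pep [ 0.234 -0.06   0.031] [0.705 0.075 1.393] [ 0.234 -0.06   1.393]
mug [ 0.234 -0.375  0.03 ] [ 0.416 -0.06   1.393] [ 0.234 -0.06   1.393]
cab x,z [[ 0.491 -0.309  0.469]
 [ 0.598 -0.142  0.757]
 [ 0.741  0.17   0.951]]
(array([ 510.3, -505.2,    5.5]), array([-8.0000e-04, -5.0000e-04, -1.0144e+00])) (array([ 479.4, -432.4,   45.4]), array([-0.3983, -0.716 , -0.9596])) (array([ 479.4, -432.4,   45.4]), array([ 0.3969,  0.715 , -0.9602]))
```

View pics/c2.png

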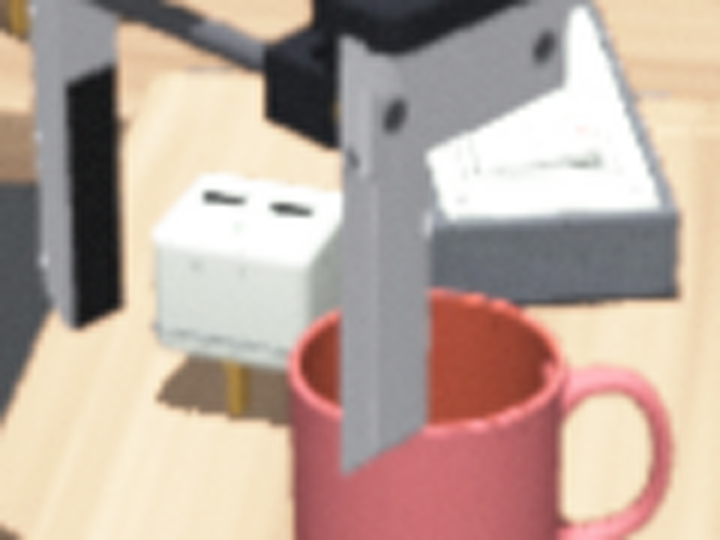

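C's LED side carries the single centre pin, so the LED side is +x. A's yaw is therefore about -9°, close to the socket's -16°, so only a small turn is needed. Now I move to hover over A.

The rows are not in the units I measure in: shifts go in shares of 750 mm and turns go in shares of 180 degrees. I convert before sending: 470 mm / 750 = 0.6267, -240 mm / 750 = -0.32, -1.014 rad / 3.1416 = -0.3228.

arm_command([
  [[0.04,-0.0667,0.0067,0,0,-0.0318,-1],[0.0933,-0.12,0.0067,0,0,-0.0637,-1],[0.1467,-0.1733,0.0067,0,0,-0.0955,-1],[0.2,-0.22,0.0067,0,0,-0.1273,-1],[0.2533,-0.2733,0.0067,0,0,-0.1592,-1],[0.3067,-0.32,0.0067,0,0,-0.191,-1],[0.36,-0.3667,0.0067,0,0,-0.2228,-1],[0.4133,-0.4133,0.0067,0,0,-0.2546,-1],[0.4667,-0.4667,0.0067,0,0,-0.2865,-1],[0.52,-0.5133,0.0067,0,0,-0.3228,-1],[0.5733,-0.5667,0.0067,0,0,-0.3228,-1],[0.6267,-0.62,0.0067,0,0,-0.3228,-1]],
])

```text
time_s: 1.35
ee_pos: [0.4418, 0.0499, 0.2005]
eef_rot: [3.141, -0.0, 1.417]
force: [0.2, -0.9, -0.0]
grip_width: 0.0937
grip_force: 0.0
```

Scaled: 52 mm / 750 = 0.0693, 45 mm / 750 = 0.06.

arm_command([
  [[0.06,0,0,0,0,0,-1],[0.0693,0,0,0,0,0,-1],[0.0693,0,0,0,0,0,-1]],
])

```text
time_s: 1.65
ee_pos: [0.4492, 0.0999, 0.2001]
eef_rot: [-3.141, 0.0, 1.419]
force: [-0.6, -0.7, 0.3]
grip_width: 0.094
grip_force: 0.0
```

Run:
```python
from h import *
o=ctrl.get_obs(); print(o['time_s'],o['ee_pos'],o['eef_rot'],o['joint_vel'].round(3))
p,d,i=snap('wrist','w1.png')
print(delta((.487,.159,.20),81.2))
```

```text
1.65 [0.44919134 0.09989005 0.20009378] [-3.14083901e+00  2.95889857e-04  1.41923809e+00] [-0.057 -0.018  0.017 -0.007 -0.001 -0.025]
(array([65.2, 28.2,  0.2]), array([-0.0004,  0.0004,  0.0005]))
```

View pics/w1.png

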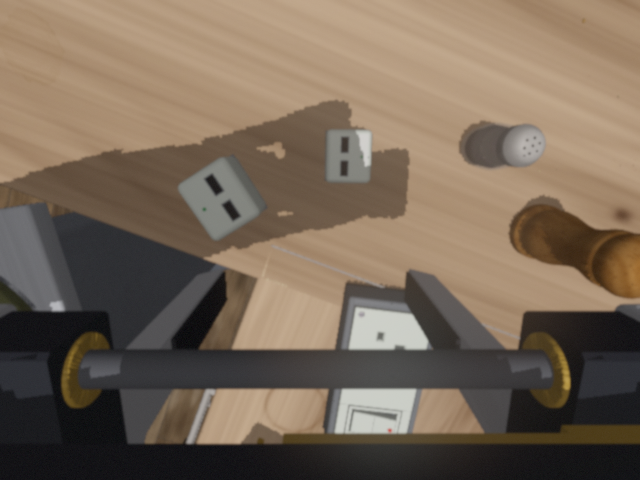

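The wrist view shows A at px (349,155), the salt shaker at (522,145) and the mill at (600,255). I now centre over A and measure again.

Scaled: 65 mm / 750 = 0.0867, 30 mm / 750 = 0.04.

arm_command([
  [[0.04,0.0187,0,0,0,0,-0.4],[0.0867,0.0373,0,0,0,0,-0.4],[0.0867,0.0373,0,0,0,0,-0.4],[0.0867,0.0373,0,0,0,0,-0.4],[0.0867,0.0373,0,0,0,0,-0.4]],
])

```text
time_s: 2.2
ee_pos: [0.4868, 0.1575, 0.2005]
eef_rot: [-3.141, 0.0, 1.415]
force: [0.4, -0.1, -1.0]
grip_width: 0.0659
grip_force: 0.0
```

Run:
```python
from h import *
p,d,i=load('w1')
print('salt top',ray(i,522,145,.09),'mill head',ray(i,618,262,.14),'mill base',ray(i,535,228,.0))
o=ctrl.get_obs(); print(o['time_s'],o['ee_pos'],o['eef_rot'],o['grip_width'])
p,d,i=snap('wrist','w2.png'); P=cloud(d,i)
m=((P[...,2]>.045)&(P[...,2]<.068)).astype(np.uint8); m[:150]=0;m[330:]=0;m[:,:240]=0;m[:,400:]=0
m=cv2.morphologyEx(m,cv2.MORPH_OPEN,np.ones((3,3)))
c=max(cv2.findContours(m,cv2.RETR_EXTERNAL,2)[0],key=cv2.contourArea)
print(np.median(P[m>0],0),cv2.boundingRect(c))
w=ray(i,c[:,0,0],c[:,0,1],.056); r=cv2.minAreaRect((w[:,:2]*1000).astype(np.float32)); print('depth rect',r)
# ports
g=cv2.cvtColor(p,cv2.COLOR_BGR2GRAY); x,y,ww,hh=cv2.boundingRect(c)
k=np.zeros_like(g); k[y+4:y+hh-4,x+4:x+ww-4]=(g[y+4:y+hh-4,x+4:x+ww-4]<60)
n,_,st,ce=cv2.connectedComponentsWithStats(k)
for s,e in zip(st[1:],ce[1:]):
    if s[4]>20: print(s,ray(i,e[0],e[1],.056))
cv2.imwrite('pics/w2c.png',cv2.resize(p[150:330,230:410],None,fx=3,fy=3))
```

```text
salt top [0.61866571 0.14885331 0.09      ] mill head [0.65566705 0.0633086  0.14      ] mill base [0.68031676 0.0539539  0.        ]
2.2 [0.48681793 0.15750995 0.20051358] [-3.14149660e+00  2.12394956e-04  1.41532827e+00] 0.06594931228311904
[0.48843805 0.16149666 0.05570974] (295, 200, 44, 50)
depth rect ((488.55963134765625, 161.10009765625), (45.9466552734375, 38.87622833251953), 80.50045013427734)
[310 211   4  11  44] [0.48557525 0.16990902 0.056     ]
[310 232   4  11  44] [0.4825089  0.15056056 0.056     ]
```

View pics/w2c.png

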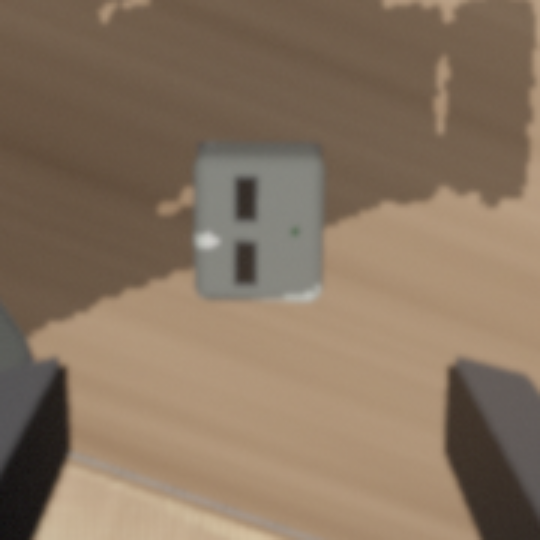

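A's centre is (488.2, 159.5) with yaw 81°. It stands upright, with the LED toward +x (right in the picture). I descend and grasp.

Scaled: 174 mm / 750 = 0.232, 150 mm / 750 = 0.2.

arm_command([
  [[0.0027,0.0013,0.0533,0,0,0,-0.4],[0.0027,0.0013,0.1067,0,0,0,-0.4],[0.0027,0.0013,0.16,0,0,0,-0.4],[0.0027,0.0013,0.2,0,0,0,-0.4],[0.0027,0.0013,0.232,0,0,0,-0.4],[0.0027,0.0013,0.232,0,0,0,-0.4],[0.0027,0.0013,0.232,0,0,0,-0.4]],
])

```text
time_s: 2.95
ee_pos: [0.4886, 0.1603, 0.0274]
eef_rot: [3.141, -0.0, 1.416]
force: [-0.6, -0.6, 0.2]
grip_width: 0.0662
grip_force: 0.0
```

arm_command([
  [[0,0,0,0,0,0,0.3],[0,0,0,0,0,0,0.6],[0,0,0,0,0,0,1],[0,0,0,0,0,0,1],[0,0,0,0,0,0,1],[0,0,0,0,0,0,1],[0,0,0,0,0,0,1],[0,0,0,0,0,0,1]],
], squeeze=50)

```text
time_s: 3.75
ee_pos: [0.4886, 0.1609, 0.027]
eef_rot: [3.141, -0.0, 1.417]
force: [-0.4, -0.4, 6.3]
grip_width: 0.0395
grip_force: 50.0
```

Scaled: -135 mm / 750 = -0.18, -120 mm / 750 = -0.16.

arm_command([
  [[0,0,-0.0533,0,0,0,1],[0,0,-0.1067,0,0,0,1],[0,0,-0.16,0,0,0,1],[0,0,-0.18,0,0,0,1],[0,0,-0.18,0,0,0,1]],
])

```text
time_s: 4.25
ee_pos: [0.4892, 0.161, 0.1636]
eef_rot: [3.138, -0.002, 1.417]
force: [-0.9, 0.1, -1.4]
grip_width: 0.0402
grip_force: 50.0
```

Run:
```python
from h import *
o=ctrl.get_obs(); print(o['ee_pos'],o['eef_rot'],o['grip_width'],o['force'])
print(delta((.4845,-.1043,.16),74.1))
```

```text
[0.48917283 0.16103428 0.16357286] [ 3.13790620e+00 -1.56431708e-03  1.41686867e+00] 0.040174977642389906 [-0.91978234  0.12331865 -1.40558762]
(array([-262.9,   36.1,    3.3]), array([ 0.0036, -0.0018,  0.1236]))
```

Scaled: -263 mm / 750 = -0.3507, -235 mm / 750 = -0.3133, 0.124 rad / 3.1416 = 0.0395.

arm_command([
  [[-0.0533,0.008,0.004,0,0,0.0064,1],[-0.1067,0.016,0.004,0,0,0.0127,1],[-0.16,0.024,0.004,0,0,0.0191,1],[-0.2133,0.032,0.004,0,0,0.0255,1],[-0.2667,0.04,0.004,0,0,0.0318,1],[-0.3133,0.0453,0.004,0,0,0.0382,1],[-0.3507,0.048,0.004,0,0,0.0395,1],[-0.3507,0.048,0.004,0,0,0.0395,1],[-0.3507,0.048,0.004,0,0,0.0395,1],[-0.3507,0.048,0.004,0,0,0.0395,1],[-0.3507,0.048,0.004,0,0,0.0395,1]],
])

```text
time_s: 5.35
ee_pos: [0.4835, -0.1037, 0.1581]
eef_rot: [-3.141, -0.0, 1.294]
force: [0.2, 0.3, -0.7]
grip_width: 0.0399
grip_force: 50.0
```

Run:
```python
from h import *
o=ctrl.get_obs(); print(o['time_s'],o['ee_pos'],o['eef_rot'],o['grip_width'],o['force'])
p,d,i=snap('wrist','w3.png')
cv2.imwrite('pics/w3.png',p)
snap('scene','s3.png'); snap('top','t3.png')
```

```text
5.35 [ 0.4835422  -0.1037241   0.15807086] [-3.14100725e+00 -4.71955311e-05  1.29408170e+00] 0.03988320601241808 [ 0.15294331  0.31764878 -0.68626678]
```

View pics/w3.png

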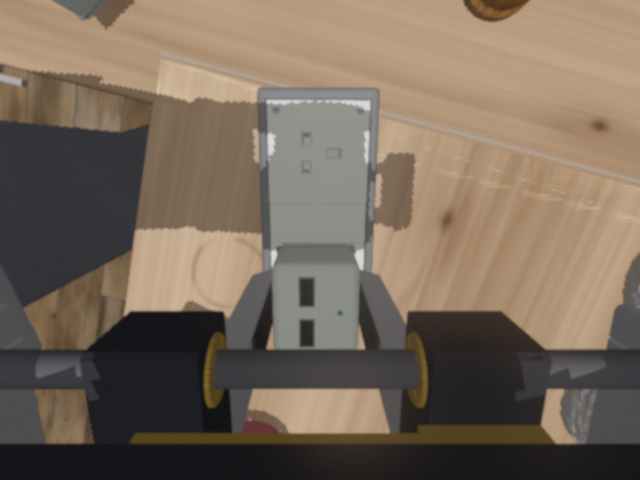

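Holes are at px (307,139), (307,166) and (333,153); the ports are at (307,291) and (307,333). The charger is aligned, with the LED on the single-hole side. Now the precise measurement.

Run:
```python
from h import *
p,d,i=load('w3'); o=ctrl.get_obs(); R=Ro.from_euler('xyz',o['eef_rot'])
tl=lambda w:(R.inv().apply(w-o['ee_pos'])*1000).round(2)
g=cv2.cvtColor(p,cv2.COLOR_BGR2GRAY).astype(float)
H=[]
for u,v,hw in((307,139,9),(307,166,9),(333,153,11)):
    c=g[v-9:v+10,u-hw:u+hw+1]; bg=np.percentile(c,80); k=(abs(c-bg)>12).astype(np.uint8)
    cs=max(cv2.findContours(k,cv2.RETR_EXTERNAL,2)[0],key=cv2.contourArea); x,y,w,h=cv2.boundingRect(cs)
    e=(u-hw+x+(w-1)/2,v-9+y+(h-1)/2); P=ray(i,*e,.04); H.append(P); print(e,(w,h),P.round(4),tl(P))
k=(g<60).astype(np.uint8); k[:270]=0;k[350:]=0;k[:,:290]=0;k[:,325:]=0
n,_,st,ce=cv2.connectedComponentsWithStats(k)
for s,e in zip(st[1:],ce[1:]):
    if s[4]>50: print('port',s,tl(ray(i,*e,o['ee_pos'][2]+.029)))
# socket sides/end: white+grey outline via height
P=cloud(d,i); m=((P[...,2]>.03)&(P[...,2]<.05)).astype(np.uint8)*1; m[:,:250]=0;m[:,390:]=0;m[240:]=0
m=cv2.morphologyEx(m,cv2.MORPH_OPEN,np.ones((5,5)))
L=[];Rr=[]
for v in range(105,235):
    q=np.flatnonzero(m[v]); L.append((q[0]-.5,v)); Rr.append((q[-1]+.5,v))
for S in(L,Rr):
    W=tl(ray(i,*np.array(S).T,.04)); vx,vy,x0,y0=cv2.fitLine(W[:,:2].astype(np.float32),cv2.DIST_HUBER,0,.01,.01).ravel(); print('edge ang',np.degrees(np.arctan(vy/vx)),'y at x=65',y0+(65-x0)*vy/vx)
h=np.array(H); yv=h[0]-h[1]; print('pair dir deg',np.degrees(np.arctan2(yv[1],yv[0])),np.linalg.norm(yv), np.linalg.norm(h[2]-(h[0]+h[1])/2),'face z',np.median(P[170:190,290:350,2]))
```

```text
(305.5, 138.0) (10, 13) [ 0.498  -0.0252  0.04  ] [ 79.69  -7.79 118.4 ]
(305.5, 167.0) (10, 13) [ 0.4917 -0.0469  0.04  ] [ 57.15  -7.91 118.4 ]
(334.5, 152.5) (14, 10) [ 0.5172 -0.0423  0.04  ] [ 68.55  15.34 118.4 ]
port [301 280  11  25 275] [  9.   -3.8 -29. ]
port [301 321  12  25 286] [-11.    -3.73 -29.  ]
edge ang 0.18380278 y at x=65 -45.2057
edge ang 0.20537443 y at x=65 49.172447
pair dir deg 73.8229848953006 0.022543810810538464 0.023190115996245715 face z 0.03998405183087328
```

Scaled: 82 mm / 750 = 0.1093, 69.6 mm / 750 = 0.0928, 0.002 rad / 3.1416 = 0.0006.

arm_command([
  [[0.0333,0.0013,0.0133,0,0,0.0006,1],[0.0667,0.0027,0.04,0,0,0.0006,1],[0.0928,0.0027,0.0667,0,0,0.0006,1],[0.0928,0.0027,0.1,0,0,0.0006,1],[0.0928,0.0027,0.1093,0,0,0.0006,1],[0.0928,0.0027,0.1093,0,0,0.0006,1],[0.0928,0.0027,0.1093,0,0,0.0006,1],[0.0928,0.0027,0.1093,0,0,0.0006,1]],
])

```text
time_s: 6.3
ee_pos: [0.5051, -0.0386, 0.0776]
eef_rot: [3.14, -0.0, 1.29]
force: [-0.0, 0.2, -0.8]
grip_width: 0.0399
grip_force: 50.0
```

Run:
```python
from h import *
p,d,i=load('w3')
# target world from earlier pose
R=Ro.from_euler('xyz',[-3.14100725e+00,-4.7e-05,1.29408170e+00]); t=np.array([.4835422,-.1037241,.15807086])+R.apply([.0696,.002,.082])
o=ctrl.get_obs(); R2=Ro.from_euler('xyz',o['eef_rot'])
print(o['time_s'],o['ee_pos'],o['eef_rot'],o['force'],'err mm tool',(R2.inv().apply(t-o['ee_pos'])*1000).round(2))
```

```text
6.3 [ 0.50514812 -0.03859673  0.07764162] [ 3.13975745e+00 -2.50460589e-04  1.29028086e+00] [-0.02308505  0.21941396 -0.84531065] err mm tool [ 1.05 -1.05  1.57]
```

Scaled: 7 mm / 750 = 0.0093, 5 mm / 750 = 0.0067.

arm_command([
  [[0.0013,-0.0013,0.004,0,0,0,1],[0.0013,-0.0013,0.0067,0,0,0,1],[0.0013,-0.0013,0.0093,0,0,0,1],[0.0013,-0.0013,0.0093,0,0,0,1],[0.0013,-0.0013,0.0093,0,0,0,1]],
])

```text
time_s: 6.8
ee_pos: [0.5039, -0.037, 0.0694]
eef_rot: [-3.141, 0.0, 1.291]
force: [-1.1, -0.5, -1.1]
grip_width: 0.0396
grip_force: 50.0
```

```bash
cat > err.py <<'E'
from h import *
R=Ro.from_euler('xyz',[-3.14100725e+00,-4.7e-05,1.29408170e+00]); t=np.array([.4835422,-.1037241,.15807086])+R.apply([.0696,.002,.082])
o=ctrl.get_obs(); R2=Ro.from_euler('xyz',o['eef_rot'])
print(o['time_s'],o['ee_pos'],o['eef_rot'],o['force'],o['moment'],'err mm tool',(R2.inv().apply(t-o['ee_pos'])*1000).round(2))
E
python3 err.py
```

```text
6.8 [ 0.50391255 -0.03700353  0.06942051] [-3.14146634e+00  3.11724856e-06  1.29077284e+00] [-1.1087632  -0.46763756 -1.13460471] [-0.04017511 -0.03838097 -0.02713997] err mm tool [-0.14  0.58 -6.65]
```

Scaled: 5 mm / 750 = 0.0067, 4 mm / 750 = 0.0053.

arm_command([
  [[0,0.0005,0.0013,0,0,0,1],[0,0.0005,0.0027,0,0,0,1],[0,0.0005,0.004,0,0,0,1],[0,0.0005,0.0053,0,0,0,1],[0,0.0005,0.0067,0,0,0,1],[0,0.0005,0.0067,0,0,0,1]],
])

```text
time_s: 7.4
ee_pos: [0.5042, -0.0371, 0.0643]
eef_rot: [-3.141, 0.0, 1.291]
force: [0.4, 0.3, -0.2]
grip_width: 0.0398
grip_force: 50.0
```

Scaled: 4 mm / 750 = 0.0053, 3 mm / 750 = 0.004.

arm_command([
  [[0,0,0.0013,0,0,0,1],[0,0,0.0027,0,0,0,1],[0,0,0.004,0,0,0,1],[0,0,0.0053,0,0,0,1],[0,0,0.0053,0,0,0,1]],
])

```text
time_s: 7.9
ee_pos: [0.5042, -0.0371, 0.0603]
eef_rot: [-3.141, 0.0, 1.291]
force: [-0.5, -0.2, -0.6]
grip_width: 0.0396
grip_force: 50.0
```

arm_command([
  [[0,0,0.0013,0,0,0,1],[0,0,0.0027,0,0,0,1],[0,0,0.004,0,0,0,1],[0,0,0.004,0,0,0,1]],
])

```text
time_s: 8.3
ee_pos: [0.5044, -0.0374, 0.0576]
eef_rot: [3.141, 0.0, 1.291]
force: [-0.3, -3.5, 2.9]
grip_width: 0.0397
grip_force: 50.0
```

Scaled: 3 mm / 750 = 0.004, 2 mm / 750 = 0.0027.

arm_command([
  [[-0.0005,0,0.0013,0,0,0,1],[-0.0005,0,0.0027,0,0,0,1],[-0.0005,0,0.004,0,0,0,1],[-0.0005,0,0.004,0,0,0,1]],
])

```text
time_s: 8.7
ee_pos: [0.505, -0.0377, 0.0551]
eef_rot: [3.139, -0.0, 1.291]
force: [2.3, -1.8, 3.8]
grip_width: 0.0395
grip_force: 50.0
```

Scaled: 2 mm / 750 = 0.0027, 1 mm / 750 = 0.0013.

arm_command([
  [[0,0,0.0013,0,0,0,1],[0,0,0.0027,0,0,0,1],[0,0,0.0027,0,0,0,1]],
])

```text
time_s: 9.0
ee_pos: [0.5049, -0.0377, 0.0529]
eef_rot: [3.139, -0.0, 1.291]
force: [4.0, -2.5, 2.1]
grip_width: 0.0396
grip_force: 50.0
```

Scaled: 2 mm / 750 = 0.0027, 1 mm / 750 = 0.0013.

arm_command([
  [[-0.0003,0.0004,0.0013,0,0,0,1],[-0.0003,0.0004,0.0027,0,0,0,1],[-0.0003,0.0004,0.0027,0,0,0,1]],
])

```text
time_s: 9.3
ee_pos: [0.5048, -0.0378, 0.0506]
eef_rot: [3.141, -0.0, 1.291]
force: [4.2, -2.4, 0.7]
grip_width: 0.0397
grip_force: 50.0
```

arm_command([
  [[0,0,0.0009,0,0,0,1],[0,0,0.0016,0,0,0,1],[0,0,0.0016,0,0,0,1]],
])

```text
time_s: 9.6
ee_pos: [0.5048, -0.0378, 0.0495]
eef_rot: [3.141, -0.0, 1.291]
force: [2.3, -1.2, 4.3]
grip_width: 0.0396
grip_force: 50.0
```

Scaled: 1 mm / 750 = 0.0013, 0.5 mm / 750 = 0.0007.

arm_command([
  [[0,0,0.0007,0,0,0,1],[0,0,0.0013,0,0,0,1],[0,0,0.0013,0,0,0,1]],
])

```text
time_s: 9.9
ee_pos: [0.5048, -0.0378, 0.0491]
eef_rot: [3.141, -0.0, 1.291]
force: [-2.3, -1.8, 13.7]
grip_width: 0.0396
grip_force: 50.0
```

```bash
python3 err.py
python3 - <<'E'
from h import *
p,d,i=snap('wrist','w4.png'); P=cloud(d,i); o=ctrl.get_obs(); R=Ro.from_euler('xyz',o['eef_rot'])
g=cv2.cvtColor(p,cv2.COLOR_BGR2GRAY); k=(g<60).astype(np.uint8); k[:270]=0;k[350:]=0;k[:,:290]=0;k[:,325:]=0
n,_,st,ce=cv2.connectedComponentsWithStats(k)
for s,e in zip(st[1:],ce[1:]):
    if s[4]>50: print('port',s)
print('top z',np.percentile(P[280:330,320:345,2],[10,50,90]), 'held top z rel TCP',np.median(P[280:330,320:345,2])-o['ee_pos'][2])
q,dd,ii=load('w3'); PP=cloud(dd,ii); print('before rel',np.median(PP[280:330,320:345,2])-.15807)
E
```

```text
9.9 [ 0.50481971 -0.03778366  0.04906648] [ 3.14056742e+00 -1.99449434e-04  1.29083513e+00] [-2.27189116 -1.76249468 13.65503189] [-0.29641347  0.14329856  0.06022976] err mm tool [  0.36  -0.47 -27.01]
port [301 280  11  25 271]
port [301 322  11  23 237]
top z [0.07715641 0.0779515  0.07871073] held top z rel TCP 0.02889385053946454
before rel 0.028893264553561282
```

Scaled: 0.6 mm / 750 = 0.0008, 0.4 mm / 750 = 0.0005.

arm_command([
  [[0,0,0.0005,0,0,0,1],[0,0,0.0008,0,0,0,1],[0,0,0.0008,0,0,0,1]],
])

```text
time_s: 10.25
ee_pos: [0.5048, -0.0378, 0.049]
eef_rot: [3.14, -0.0, 1.291]
force: [-6.4, -0.8, 22.6]
grip_width: 0.0396
grip_force: 50.0
```

Force climbs with no further travel, so the plug is fully home. I relax, release and retreat.

Scaled: -1.2 mm / 750 = -0.0016.

arm_command([
  [[0,0,-0.0016,0,0,0,1],[0,0,-0.0016,0,0,0,0.6],[0,0,-0.0016,0,0,0,0],[0,0,-0.0016,0,0,0,-0.4],[0,0,-0.0016,0,0,0,-0.4],[0,0,-0.0016,0,0,0,-0.4],[0,0,-0.0016,0,0,0,-0.4]],
])

```text
time_s: 10.95
ee_pos: [0.5043, -0.0377, 0.0487]
eef_rot: [-3.141, 0.0, 1.291]
force: [-0.6, -0.8, 0.2]
grip_width: 0.0659
grip_force: 0.0
```

Scaled: -150 mm / 750 = -0.2, -120 mm / 750 = -0.16.

arm_command([
  [[0,0,-0.04,0,0,0,-0.4],[0,0,-0.0933,0,0,0,-0.4],[-0.0533,0,-0.1333,0,0,0,-0.4],[-0.1067,0,-0.16,0,0,0,0],[-0.16,0,-0.16,0,0,0,0.5],[-0.2,0,-0.16,0,0,0,1],[-0.2,0,-0.16,0,0,0,1],[-0.2,0,-0.16,0,0,0,1],[-0.2,0,-0.16,0,0,0,1],[-0.2,0,-0.16,0,0,0,1]],
], squeeze=10)

```text
time_s: 11.95
ee_pos: [0.4632, -0.1811, 0.1688]
eef_rot: [-3.141, -0.0, 1.292]
force: [-0.4, 0.2, 1.0]
grip_width: 0.0131
grip_force: 0.0
```

Run:
```python
from h import *
o=ctrl.get_obs(); print(o['time_s'],o['ee_pos'],o['eef_rot'],o['grip_width'],o['force'])
p,d,i=snap('wrist','w5.png')
P=cloud(d,i); R=Ro.from_euler('xyz',o['eef_rot'])
m=(P[...,2]>.062)&(P[...,2]<.09); m[:60]=0;m[260:]=0;m[:,:240]=0;m[:,400:]=0
print('charger top plane',np.percentile(P[m][:,2],[10,50,90]),np.median(P[m],0),m.sum())
q=P[m]; q=q[q[:,2]>.072]; A=np.c_[q[:,:2],np.ones(len(q))]; print('slope',np.linalg.lstsq(A,q[:,2],rcond=None)[0])
hsv=cv2.cvtColor(p,cv2.COLOR_BGR2HSV); r=(((hsv[...,0]<8)|(hsv[...,0]>172))&(hsv[...,1]>110)&(hsv[...,2]>60)).astype(np.uint8)
n,_,st,ce=cv2.connectedComponentsWithStats(r)
for s,e in zip(st[1:],ce[1:]):
    if 4<s[4]<200:
        w=ray(i,*e,.05); print('red',s,e,w,(R.inv().apply(w-o['ee_pos'])*1000).round(1))
cv2.imwrite('pics/w5c.png',cv2.resize(p[50:350,220:420],None,fx=2,fy=2,interpolation=cv2.INTER_CUBIC))
```

```text
11.95 [ 0.46324141 -0.18105921  0.16878939] [-3.14145743e+00 -1.30579541e-04  1.29208404e+00] 0.013082764182545165 [-0.35229048  0.16040488  0.95443071]
charger top plane [0.06701137 0.07640039 0.07822862] [ 0.498988   -0.05924996  0.07640039] 700
slope [0.18269381 0.61262334 0.02141714]
red [335 168   4   4  12] [336.25       169.66666667] [ 0.49485617 -0.13314867  0.05      ] [ 54.7  17.2 118.8]
red [292 396  28  24 139] [305.69784173 404.23741007] [ 0.40925078 -0.33789859  0.05      ] [-165.7   -8.7  118.8]
red [317 421   3   3   7] [317.85714286 422.14285714] [ 0.4149467 -0.3604274  0.05     ] [-185.7    2.9  118.8]
red [314 425   6   8  24] [317.375      429.08333333] [ 0.41232756 -0.3679456   0.05      ] [-193.7    2.5  118.8]
```

View pics/w5c.png

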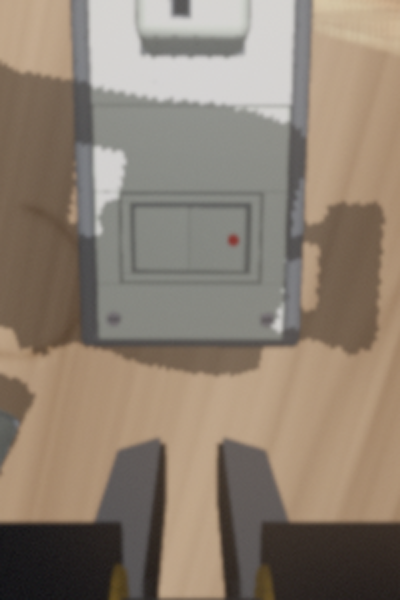

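The charger is upright in the outlet and the red dot is at px (336,170). I'll press with the closed fingers offset outward, so the inner fingertip edge lands near the dot.

arm_command([
  [[0.04,0.0187,0.04,0,0,0,1],[0.0733,0.0353,0.08,0,0,0,1],[0.0733,0.0353,0.12,0,0,0,1],[0.0733,0.0353,0.1373,0,0,0,1],[0.0733,0.0353,0.1373,0,0,0,1],[0.0733,0.0353,0.1373,0,0,0,1],[0.0733,0.0353,0.1373,0,0,0,1]],
])

```text
time_s: 12.7
ee_pos: [0.5043, -0.1369, 0.0674]
eef_rot: [3.139, 0.0, 1.29]
force: [-0.9, 0.3, 0.4]
grip_width: 0.0004
grip_force: 0.0
```

Run:
```python
from h import *
o=ctrl.get_obs(); R0=Ro.from_euler('xyz',[-3.14145743,-.00013,1.29208404]); t0=np.array([.46324141,-.18105921,.16878939])
print(o['time_s'],o['ee_pos'],o['grip_width'],o['force'],'in w5 tool frame',(R0.inv().apply(o['ee_pos']-t0)*1000).round(2))
p,d,i=load('w5'); P=cloud(d,i)
print('rocker z dot',np.median(P[160:178,330:342,2]),'plain end',np.median(P[160:178,292:302,2]),'rim',np.median(P[188:190,290:345,2]),'face',np.median(P[196:202,290:340,2]))
```

```text
12.7 [ 0.5042515  -0.13689878  0.06741158] 0.0003790734231237215 [-0.8904864   0.33771742  0.39543179] in w5 tool frame [ 53.73  27.29 101.38]
rocker z dot 0.0486617395763011 plain end 0.04347247501814433 rim 0.04037739130690904 face 0.039973363153440994
```

arm_command([
  [[0.0013,-0.0007,0.0053,0,0,0,1],[0.0013,-0.0007,0.0107,0,0,0,1],[0.0013,-0.0007,0.016,0,0,0,1],[0.0013,-0.0007,0.0173,0,0,0,1],[0.0013,-0.0007,0.0173,0,0,0,1],[0.0013,-0.0007,0.0173,0,0,0,1]],
])

```text
time_s: 13.3
ee_pos: [0.5035, -0.1353, 0.0529]
eef_rot: [3.142, 0.0, 1.291]
force: [-0.2, -1.1, 0.4]
grip_width: 0.0006
grip_force: 0.0
```

Scaled: 1.5 mm / 750 = 0.002, 1 mm / 750 = 0.0013.

arm_command([
  [[0,0,0.0007,0,0,0,1],[0,0,0.0013,0,0,0,1],[0,0,0.002,0,0,0,1],[0,0,0.002,0,0,0,1]],
])

```text
time_s: 13.7
ee_pos: [0.5034, -0.1353, 0.0513]
eef_rot: [-3.142, -0.0, 1.291]
force: [0.9, 0.1, -0.3]
grip_width: 0.0009
grip_force: 0.0
```

Scaled: 1.5 mm / 750 = 0.002, 1 mm / 750 = 0.0013.

arm_command([
  [[0,0,0.0007,0,0,0,1],[0,0,0.0013,0,0,0,1],[0,0,0.002,0,0,0,1],[0,0,0.002,0,0,0,1]],
])

```text
time_s: 14.1
ee_pos: [0.5034, -0.1353, 0.0498]
eef_rot: [-3.141, -0.0, 1.291]
force: [0.2, -0.6, 0.3]
grip_width: 0.0001
grip_force: 0.0
```

Scaled: 0.8 mm / 750 = 0.0011, 0.4 mm / 750 = 0.0005.

arm_command([
  [[0,0,0.0005,0,0,0,1],[0,0,0.0011,0,0,0,1],[0,0,0.0011,0,0,0,1]],
])

```text
time_s: 14.4
ee_pos: [0.5034, -0.1353, 0.049]
eef_rot: [-3.141, -0.0, 1.291]
force: [-1.3, 0.3, -0.5]
grip_width: 0.0007
grip_force: 0.0
```

Scaled: 0.8 mm / 750 = 0.0011, 0.4 mm / 750 = 0.0005.

arm_command([
  [[0,0,0.0005,0,0,0,1],[0,0,0.0011,0,0,0,1],[0,0,0.0011,0,0,0,1]],
])

```text
time_s: 14.7
ee_pos: [0.5035, -0.1353, 0.0483]
eef_rot: [3.141, 0.0, 1.291]
force: [-0.1, -0.0, 0.3]
grip_width: 0.0003
grip_force: 0.2
```

Scaled: 0.7 mm / 750 = 0.0009, 0.4 mm / 750 = 0.0005.

arm_command([
  [[0,0,0.0005,0,0,0,1],[0,0,0.0009,0,0,0,1],[0,0,0.0009,0,0,0,1]],
])

```text
time_s: 15.0
ee_pos: [0.5037, -0.1354, 0.0478]
eef_rot: [3.141, 0.0, 1.291]
force: [0.9, 1.2, 4.0]
grip_width: 0.0003
grip_force: 1.3
```

Scaled: 0.6 mm / 750 = 0.0008, 0.3 mm / 750 = 0.0004.

arm_command([
  [[0,0,0.0004,0,0,0,1],[0,0,0.0008,0,0,0,1],[0,0,0.0008,0,0,0,1]],
])

```text
time_s: 15.3
ee_pos: [0.5038, -0.1354, 0.0474]
eef_rot: [3.141, 0.0, 1.291]
force: [-0.1, -0.2, 6.4]
grip_width: 0.0007
grip_force: 2.4
```

arm_command([
  [[0,0,0.0004,0,0,0,1],[0,0,0.0007,0,0,0,1],[0,0,0.0007,0,0,0,1]],
])

```text
time_s: 15.6
ee_pos: [0.504, -0.1355, 0.047]
eef_rot: [3.14, 0.0, 1.291]
force: [1.1, 0.1, 5.7]
grip_width: 0.0003
grip_force: 2.7
```

Scaled: 0.5 mm / 750 = 0.0007, 0.3 mm / 750 = 0.0004.

arm_command([
  [[0,0,0.0004,0,0,0,1],[0,0,0.0007,0,0,0,1],[0,0,0.0007,0,0,0,1]],
])

```text
time_s: 15.9
ee_pos: [0.5041, -0.1355, 0.0465]
eef_rot: [3.14, 0.0, 1.291]
force: [1.3, -0.4, 6.5]
grip_width: 0.0008
grip_force: 2.9
```

Scaled: 0.5 mm / 750 = 0.0007, 0.3 mm / 750 = 0.0004.

arm_command([
  [[0,0,0.0004,0,0,0,1],[0,0,0.0007,0,0,0,1],[0,0,0.0007,0,0,0,1]],
])

```text
time_s: 16.2
ee_pos: [0.5042, -0.1355, 0.0461]
eef_rot: [3.14, 0.0, 1.291]
force: [2.4, -0.0, 6.0]
grip_width: 0.0001
grip_force: 3.0
```

Scaled: 0.5 mm / 750 = 0.0007, 0.3 mm / 750 = 0.0004.

arm_command([
  [[0,0,0.0004,0,0,0,1],[0,0,0.0007,0,0,0,1],[0,0,0.0007,0,0,0,1]],
])

```text
time_s: 16.5
ee_pos: [0.5043, -0.1356, 0.0456]
eef_rot: [3.139, 0.0, 1.291]
force: [2.5, -0.5, 6.5]
grip_width: 0.0008
grip_force: 3.2
```

arm_command([
  [[0,0,0.0004,0,0,0,1],[0,0,0.0007,0,0,0,1],[0,0,0.0007,0,0,0,1]],
])

```text
time_s: 16.8
ee_pos: [0.5044, -0.1356, 0.0452]
eef_rot: [3.139, 0.0, 1.291]
force: [2.9, -1.0, 6.1]
grip_width: 0.0003
grip_force: 3.3
```

Scaled: 0.4 mm / 750 = 0.0005, 0.3 mm / 750 = 0.0004.

arm_command([
  [[0,0,0.0004,0,0,0,1],[0,0,0.0005,0,0,0,1],[0,0,0.0005,0,0,0,1]],
])

```text
time_s: 17.1
ee_pos: [0.5044, -0.1356, 0.0447]
eef_rot: [3.139, 0.0, 1.291]
force: [4.2, -0.9, 5.3]
grip_width: 0.0006
grip_force: 3.4
```

Scaled: 0.4 mm / 750 = 0.0005, 0.3 mm / 750 = 0.0004.

arm_command([
  [[0,0.0004,0.0004,0,0,0,1],[0,0.0004,0.0005,0,0,0,1],[0,0.0004,0.0005,0,0,0,1]],
])

```text
time_s: 17.4
ee_pos: [0.5045, -0.1356, 0.0442]
eef_rot: [3.139, 0.0, 1.291]
force: [4.5, -1.5, 4.9]
grip_width: 0.0004
grip_force: 3.7
```

Scaled: 0.4 mm / 750 = 0.0005, 0.2 mm / 750 = 0.0003.

arm_command([
  [[0,0,0.0003,0,0,0,1],[0,0,0.0005,0,0,0,1],[0,0,0.0005,0,0,0,1]],
])

```text
time_s: 17.7
ee_pos: [0.5046, -0.1356, 0.0437]
eef_rot: [3.139, 0.0, 1.291]
force: [7.1, -1.7, 4.8]
grip_width: 0.0005
grip_force: 3.6
```

```bash
cat > e2.py <<'E'
from h import *
o=ctrl.get_obs(); R0=Ro.from_euler('xyz',[-3.14145743,-.00013,1.29208404]); t0=np.array([.46324141,-.18105921,.16878939])
print(o['time_s'],o['force'],o['moment'],'in w5 tool frame',(R0.inv().apply(o['ee_pos']-t0)*1000).round(2),o['grip_width'])
E
python3 e2.py
python3 - <<'E'
from h import *
p,d,i=snap('scene','s6.png'); 
w=np.array([.5,-.135,.045,1]); c=i['world_to_cam']@w; u,v=i['fx']*c[0]/c[2]+i['cx'],i['fy']*c[1]/c[2]+i['cy']; print(u,v)
u,v=int(u),int(v); cv2.imwrite('pics/s6c.png',cv2.resize(p[v-50:v+40,u-60:u+60],None,fx=6,fy=6,interpolation=cv2.INTER_CUBIC))
E
```

```text
17.7 [ 7.09655097 -1.65112837  4.81793526] [-0.2927007  -1.16383816  0.01294914] in w5 tool frame [ 55.02  27.28 125.05] 0.0005285016521715413
328.96919671809917 263.3714332399177
```

View pics/s6c.png

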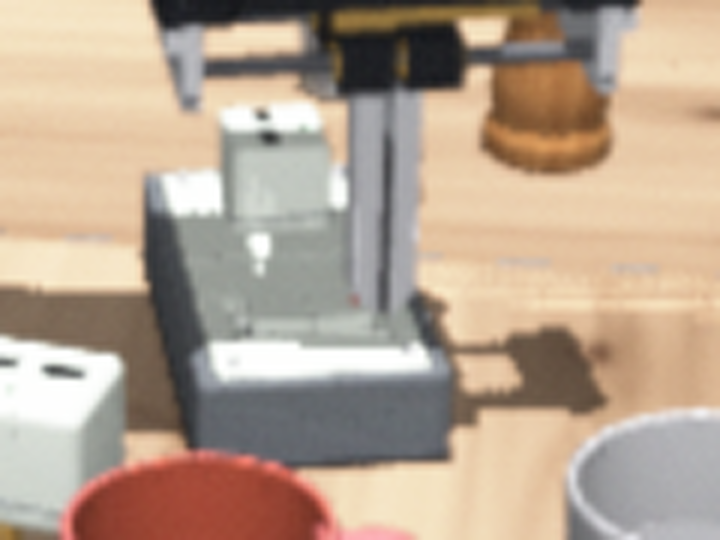

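The scene crop shows the charger upright and flush at (270,165). The fingertips are thinner than I assumed: the red dot is visible just inside them at (355,300), so they bear on the rocker's very end. I lift, shift 6 mm inward and press again.

Scaled: -7 mm / 750 = -0.0093, -6.5 mm / 750 = -0.0087.

arm_command([
  [[0,0,-0.0027,0,0,0,1],[0,0,-0.0067,0,0,0,1],[0,0,-0.0093,0,0,0,1],[0,-0.004,-0.0093,0,0,0,1],[0,-0.0087,-0.0093,0,0,0,1],[0,-0.0087,-0.0093,0,0,0,1],[0,-0.0087,-0.0093,0,0,0,1]],
])

```text
time_s: 18.45
ee_pos: [0.4973, -0.1335, 0.0501]
eef_rot: [-3.141, -0.0, 1.291]
force: [0.7, 0.0, 0.1]
grip_width: 0.0006
grip_force: 0.0
```

```bash
python3 e2.py
```

```text
18.45 [0.74474912 0.03308928 0.05929717] [ 0.01197262 -0.04863929  0.0005742 ] in w5 tool frame [ 55.07  19.65 118.67] 0.0005717654333128109
```

Scaled: 1.5 mm / 750 = 0.002, 1 mm / 750 = 0.0013.

arm_command([
  [[0,0.0013,0.0007,0,0,0,1],[0,0.0013,0.0013,0,0,0,1],[0,0.0013,0.002,0,0,0,1],[0,0.0013,0.002,0,0,0,1]],
])

```text
time_s: 18.85
ee_pos: [0.4987, -0.1339, 0.049]
eef_rot: [3.141, 0.0, 1.291]
force: [-1.5, 1.2, 6.3]
grip_width: 0.0003
grip_force: 2.7
```

Scaled: 0.8 mm / 750 = 0.0011, 0.4 mm / 750 = 0.0005.

arm_command([
  [[0,0,0.0005,0,0,0,1],[0,0,0.0011,0,0,0,1],[0,0,0.0011,0,0,0,1]],
])

```text
time_s: 19.15
ee_pos: [0.4989, -0.134, 0.0484]
eef_rot: [3.141, 0.0, 1.291]
force: [-0.0, -0.0, 4.4]
grip_width: 0.0005
grip_force: 2.7
```

Scaled: 0.8 mm / 750 = 0.0011, 0.4 mm / 750 = 0.0005.

arm_command([
  [[0,0,0.0005,0,0,0,1],[0,0,0.0011,0,0,0,1],[0,0,0.0011,0,0,0,1]],
])

```text
time_s: 19.45
ee_pos: [0.4991, -0.1341, 0.0477]
eef_rot: [3.14, 0.0, 1.291]
force: [-0.2, 0.2, 5.2]
grip_width: 0.0003
grip_force: 2.6
```

Scaled: 0.7 mm / 750 = 0.0009, 0.4 mm / 750 = 0.0005.

arm_command([
  [[0,0,0.0005,0,0,0,1],[0,0,0.0009,0,0,0,1],[0,0,0.0009,0,0,0,1]],
])

```text
time_s: 19.75
ee_pos: [0.4992, -0.1341, 0.047]
eef_rot: [3.14, 0.0, 1.291]
force: [1.2, -0.5, 5.0]
grip_width: 0.0003
grip_force: 2.4
```

Normal forces now, with little sideways load. I keep creeping.

Scaled: 0.6 mm / 750 = 0.0008, 0.3 mm / 750 = 0.0004.

arm_command([
  [[0,0,0.0004,0,0,0,1],[0,0,0.0008,0,0,0,1],[0,0,0.0008,0,0,0,1]],
])

```text
time_s: 20.05
ee_pos: [0.4992, -0.1341, 0.0463]
eef_rot: [3.14, 0.0, 1.291]
force: [2.4, -0.4, 4.9]
grip_width: 0.0006
grip_force: 2.5
```

Scaled: 0.6 mm / 750 = 0.0008, 0.3 mm / 750 = 0.0004.

arm_command([
  [[0,0,0.0004,0,0,0,1],[0,0,0.0008,0,0,0,1],[0,0,0.0008,0,0,0,1]],
])

```text
time_s: 20.35
ee_pos: [0.4984, -0.1339, 0.0452]
eef_rot: [-3.142, 0.0, 1.291]
force: [2.3, -1.4, 3.6]
grip_width: 0.0005
grip_force: 1.5
```

Scaled: 0.4 mm / 750 = 0.0005, 0.3 mm / 750 = 0.0004.

arm_command([
  [[0,0,0.0004,0,0,0,1],[0,0,0.0005,0,0,0,1],[0,0,0.0005,0,0,0,1]],
])

```text
time_s: 20.65
ee_pos: [0.4978, -0.1337, 0.0444]
eef_rot: [-3.14, -0.0, 1.291]
force: [0.6, 0.7, 0.5]
grip_width: 0.0003
grip_force: 0.1
```

The force dropped to about zero, so it has probably snapped over. I creep slightly to feel the stop.

Scaled: 0.4 mm / 750 = 0.0005, 0.2 mm / 750 = 0.0003.

arm_command([
  [[0,0,0.0003,0,0,0,1],[0,0,0.0005,0,0,0,1],[0,0,0.0005,0,0,0,1]],
])

```text
time_s: 20.95
ee_pos: [0.4982, -0.1338, 0.0443]
eef_rot: [-3.141, -0.0, 1.291]
force: [0.2, -0.2, -1.0]
grip_width: 0.0004
grip_force: 0.0
```

Scaled: 0.3 mm / 750 = 0.0004, 0.2 mm / 750 = 0.0003.

arm_command([
  [[0,0,0.0003,0,0,0,1],[0,0,0.0004,0,0,0,1],[0,0,0.0004,0,0,0,1]],
])

```text
time_s: 21.25
ee_pos: [0.4984, -0.1339, 0.0441]
eef_rot: [-3.142, 0.0, 1.291]
force: [-0.2, -0.0, -0.2]
grip_width: 0.0004
grip_force: 0.0
```

Zero force means the rocker fell away. I retreat and check its slope with the depth camera.

Scaled: -124 mm / 750 = -0.1653, -100 mm / 750 = -0.1333.

arm_command([
  [[0,0,-0.0267,0,0,0,1],[0,0,-0.08,0,0,0,1],[-0.0267,-0.0133,-0.1333,0,0,0,1],[-0.0733,-0.0267,-0.1653,0,0,0,1],[-0.0733,-0.0267,-0.1653,0,0,0,1],[-0.0733,-0.0267,-0.1653,0,0,0,1],[-0.0733,-0.0267,-0.1653,0,0,0,1]],
])

```text
time_s: 21.95
ee_pos: [0.4639, -0.1806, 0.1672]
eef_rot: [-3.14, -0.0, 1.291]
force: [0.6, 0.1, -0.6]
grip_width: 0.0004
grip_force: 0.0
```

Run:
```python
from h import *
o=ctrl.get_obs(); print(o['time_s'],o['ee_pos'],o['force'])
_,_,_=0,0,0
p,d,i=snap('wrist','w7.png'); P=cloud(d,i)
c=np.array([.4949,-.1332]); ax=np.array([.962,-.274]); ay=np.array([.275,.961])
for f in('w5','w7'):
    p,d,i=load(f); P=cloud(d,i); q=P.reshape(-1,3); q=q[(q[:,2]>.03)&(q[:,2]<.1)]
    s=(q[:,:2]-c)@ax; t=(q[:,:2]-c)@ay; 
    print(f,[(x,round(float(np.median(q[(abs(s-x/1000)<.002)&(abs(t)<.008),2]))*1000,1)) for x in(-34,-25,-17,-9,0)],
      'charger top',end=' ')
    o2=np.array([.5023,-.0418]); s=(q[:,:2]-o2)@ax; t=(q[:,:2]-o2)@ay; k=(abs(s)<.015)&(abs(t)<.018); z=q[k]
    if k.sum()>30: A=np.c_[s[k],t[k],np.ones(k.sum())]; print(k.sum(),np.linalg.lstsq(A,z[:,2],rcond=None)[0].round(4))
```

```text
21.95 [ 0.46391375 -0.18056467  0.16719717] [ 0.5687991   0.13514699 -0.64364153]
w5 [(-34, 43.4), (-25, 44.6), (-17, 45.5), (-9, 47.0), (0, 48.8)] charger top 2619 [-0.0025  0.0068  0.078 ]
w7 [(-34, 48.5), (-25, 46.9), (-17, 45.3), (-9, 44.3), (0, 43.3)] charger top 2669 [-0.0027  0.0061  0.0781]
```

The rocker is on (dot end at 43.3 mm, down from 48.8 mm) and the charger is flush and level, with its top at 78 mm.

```bash
python3 -c "
from station import ctrl; print(ctrl.hand_in())"
```

```text
the job is handed in; nothing more can be done
None
```

The smallest charger is plugged in flush (about 23 N at most), the rocker was then pressed until it snapped on and stayed on (highest reading about 9 N), the shaker, mill and mug were not touched, and the job is handed in at about 22 s; the hand-in returned no verdict.

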